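# Toast rack from behind the canisters

## Robot

A 6-joint arm with a two-finger parallel gripper is mounted at the origin on the work surface. World frame = base frame: x ahead of the robot, y to its left, z up, the work surface at z = 0. Lengths are in mm, angles in rad, forces in N, time in s.
With the tool pointing down it reaches from about 350 to 850 mm from the base axis. Payload 8.1 kg.
Tool frame: the origin (TCP) lies at the very end of the fingers, on their centre line; the grasp point (between the pads) lies 19 mm behind it; z points along the fingers, y is the line along which they close (so a half turn about z gives the same grasp; the last joint's range is limited). The gripper opens to 93 mm and grips with 3 to 60 N. Pads are 15 mm wide; open, the fingers measure 128 mm over their backs; the gripper's body (75 mm by 188 mm) begins 65 mm behind the grasp point.
Start: joints at [-1.406, 0.13, 1.488, -0, 1.523, -0.085], TCP at [148.346, -581.376, 218.635] pointing down, gripper open.
Joint ranges: [-2.96, 2.96], [-0.89, 2.26], [0.02, 2.5], [-1.34, 4.48], [0, 2.73], [-2.66, 2.66]. Speed limits (rad/s): [2.39, 2.39, 2.79, 3.14, 3.14, 3.14].

## Interface

Orientations are given as a unit quaternion [w, x, y, z].
In Python, from station import manip, optics gives the robot as it stands.
- The arm moves only by the tool arm_command, never from a script. Its argument "deltas" is one flat list of numbers, 5 for each row, row after row: the opening, from -1 (shut) to 1 (fully open), then the shift along the tool's x, y, z normalised to -1 to 1, where 1 is 2.5 cm, then the turn about the tool's z normalised to -1 to 1, where 1 is 0.1 rad. A call has 1 to 12 rows; each row shifts and turns the commanded pose from where the row before left it, along the tool's axes as they then stand; what a row does not reach is not made up. A row lasts 1/12 s, in which the tool goes at most 41.7 mm and 7.16 degrees, less where a joint would pass 70% of its speed; a pose out of reach is approached as far as the arm can. A call with a number of a shift or a turn outside -1 to 1 is refused whole. A call with a gripper value outside its range is refused whole. The fingers move at their own pace and stop on an object; "newtons" is the grip in N (left out, the last holds). Time passes only in rows, so rows that do not move let the fingers close. It gives the time, the measured TCP pose, the force, the opening and the grip force at its end, in the units of the state.
- manip.sense(): the state, without advancing time (a new reading comes with each control period).
- optics.snapshot(name): name is "scene" or "side" or "wrist"; returns the picture (420x560x3 uint8, red, green, blue); there is no depth.
- optics.camera_info(name): a dict with "fx", "fy", "cx", "cy" (pixels), "R" (3x3) and "t" (3): a world point X has camera coordinates R X + t; the wrist camera has in their place "tool_from_camera" (4x4, takes a point from camera to tool coordinates, whose origin is the TCP and whose axes are the flange's). Camera axes: x right, y down, z forward; pixel columns grow to the right and rows downward; lengths in mm; the calibration is good to about 2 mm. A picture is of the moment at which its call begins: read the wrist's pose just before it. camera_info takes no time and is no camera call.
- manip.finish_job(): hands the job in; it is judged then, once.
The state is a dict: "clock": time; "q": joint angles; "dq": joint speeds; "effort": joint torques, N m; "eef_pos": TCP position; "eef_rot": TCP orientation; "contact_force": force on the tool from outside, world axes, zero at the start; "ft_torque": the same for the moment, N m; "grip_width": finger opening in mm; "grasp_force": force on a finger pad.
Only numpy, scipy, OpenCV 4.12 (cv2) and the standard library are available. Lean on these libraries where they do the work, as an engineer would, in place of code of your own. Each camera call takes 0.05 s, during which the arm holds its last target. There are 200 camera calls.

## Task

Breakfast is being laid and the toast rack is stuck behind the three canisters: stand all three canisters upright on the chopping board, then lift the toast rack out and stand it in the middle of the green breakfast tray, lengthways. Finally put every canister back upright in the very compartment of the canister tray it came from. Set everything down without dropping it, and leave the salt and pepper mills where they are.

Things in the scene. Friction and masses are not known exactly. Their poses are not given: they have to be found in the camera images.
- canister_white: White ceramic canister, a plain upright cylinder 66 mm in diameter up to 138 mm, then a pale wood lid 50 mm in diameter to 150 mm, 0.5 kg; origin at the centre of its underside, z up; at the start it stands in one compartment of the canister tray (which one varies).
- canister_blue: Blue canister, a plain upright cylinder 66 mm in diameter up to 138 mm, then a pale wood lid 50 mm in diameter to 150 mm, 0.5 kg; origin at the centre of its underside, z up; at the start it stands in one compartment of the canister tray (which one varies).
- canister_terracotta: Terracotta (orange-brown) canister, a plain upright cylinder 66 mm in diameter up to 138 mm, then a pale wood lid 50 mm in diameter to 150 mm, 0.5 kg; origin at the centre of its underside, z up; at the start it stands in one compartment of the canister tray (which one varies).
- toast_rack: Copper-wire toast rack, 170 mm long (its y axis) by 68 mm wide (x), 0.3 kg; six arches 57 mm high; over its middle a loop handle of 8 mm wire in the plane x = 0, spanning y = -20 to 20 mm, rising to 92 mm: pinch it from above across x at about 83 mm height. Origin at the centre of its underside, z up. Starts beyond the canister tray, lengthways along the row of canisters.
- canister_tray: Fixed dark-wood tray holding the canisters, 94 mm (x) by 272 mm (y), rim and dividers 18 mm high and 5 mm thick, floor 5 mm thick; three square compartments 84 mm wide inside, centred at y = -89, 0 and 89 mm in its frame. Origin at the centre of its underside, x points away from the robot towards the toast rack.
- chopping_board: Flat wooden chopping board, fixed, 300 mm (x) by 150 mm (y), 15 mm thick, at one side of the canister tray (left or right). Origin at the centre of its underside.
- breakfast_tray: Green breakfast tray, fixed, 260 mm long (x) by 150 mm wide (y), rim 16 mm high and 6 mm thick, floor 6 mm thick, at the other side. Origin at the centre of its underside.
- pepper_mill: Dark-wood pepper mill, 46 mm in diameter, 127 mm tall, standing loose near one end of the toast rack; origin at the centre of its underside. Bystander.
- salt_mill: White salt mill of the same size, standing loose near the other end of the toast rack; origin at the centre of its underside. Bystander.

How it is judged:
By the outcome, as a careful person would: the job done as asked, in the order asked, and still so for the second after the job is handed in, with the robot touching nothing.
It also fails if it takes over 144 s, if anything falls off the work surface, if the arm or the gripper's body presses on something with over 40 N, if the wrist force passes 120 N, or if a joint passes its speed limit or range.

## Working session

There is one attempt and no reset: what is moved stays moved. The work goes in short steps, Python scripts to look and compute and a tool call to move; the robot and the scene stay as the last step left them, time stands still between calls to the robot, and variables do not carry over. Pictures are saved under pics/ and viewed, at most 14 in all, crops included, and the job is handed in when it is done.

Besides the shell and the picture viewer there is one more tool, called as name(argument=value, ...), one argument or row to a line, values as JSON. arm_command: Moves the arm, as the interface text tells. Its arguments: {"type":"object","properties":{"deltas":{"type":"array","items":{"type":"number","minimum":-1,"maximum":1}},"newtons":{"type":"number"}},"required":["deltas"]}

```bash
mkdir -p pics; python3 - <<'E'
from station import manip, optics
import cv2
s=manip.sense(); print(s)
for n in("scene","side"):
    im=optics.snapshot(n); cv2.imwrite(f"pics/{n}0.png",im[:,:,::-1]); print(n,optics.camera_info(n))
print(optics.camera_info("wrist"))
E
```

```text
{'clock': 0.0, 'q': array([-1.40636125e+00,  1.31130803e-01,  1.48927085e+00,  1.35574525e-05,
        1.52298992e+00, -8.53889852e-02]), 'dq': array([-9.26134729e-04,  2.44423656e-04, -8.70019807e-04, -5.98980717e-05,
        2.14295276e-03, -1.99657280e-03]), 'effort': array([-1.91980573e-03, -5.59846365e+01, -4.91760242e+01,  7.68728298e-02,
        3.55893234e-02, -1.74157681e-04]), 'eef_pos': array([ 148.2808871 , -580.80930336,  217.61020897]), 'eef_rot': array([-8.99023477e-04,  9.92208270e-01,  1.24587075e-01, -2.87746818e-05]), 'contact_force': array([0.43830324, 0.75350354, 0.23502944]), 'ft_torque': array([-0.01726127, -0.02290985, -0.03697459]), 'grasp_force': 0.0, 'grip_width': 93.19830362933789}
scene {'fx': 409.3167140113198, 'fy': 409.3167140113198, 'cx': 275.81195031610855, 'cy': 211.00517517199572, 'R': array([[ 0.67290903,  0.7394894 , -0.01867795],
       [ 0.53264416, -0.50189947, -0.68145955],
       [-0.51330656,  0.44861158, -0.7316174 ]]), 't': array([-402.65482987, -261.28728286, 1198.16172136])}
side {'fx': 388.84623609659207, 'fy': 388.84623609659207, 'cx': 278.02349786395564, 'cy': 211.63813034620924, 'R': array([[ 0.67188224,  0.74063043,  0.00638885],
       [ 0.51540005, -0.46132896, -0.72217614],
       [-0.53191826,  0.48851014, -0.6916797 ]]), 't': array([-367.40441635, -266.08723054, 1351.15720533])}
{'fx': 330.92451546699687, 'fy': 330.92451546699687, 'cx': 286.93033191794444, 'cy': 206.38647911903823, 'tool_from_camera': array([[-8.14709216e-04, -9.57416563e-01, -2.88708954e-01,
         8.04313458e+01],
       [ 9.99999390e-01, -5.64742801e-04, -9.49103251e-04,
        -4.31481752e-02],
       [ 7.45640869e-04, -2.88709551e-01,  9.57416440e-01,
        -1.66371521e+02],
       [ 0.00000000e+00,  0.00000000e+00,  0.00000000e+00,
         1.00000000e+00]])}
```

View pics/scene0.png

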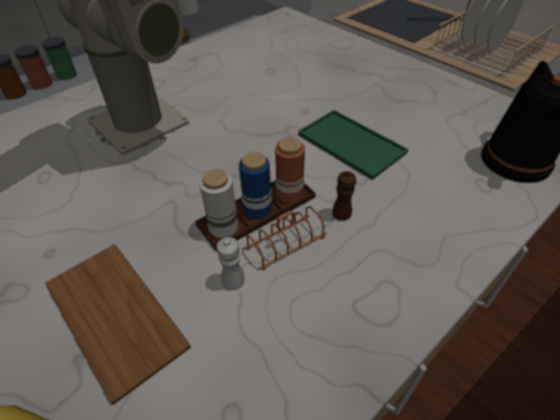

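View pics/side0.png

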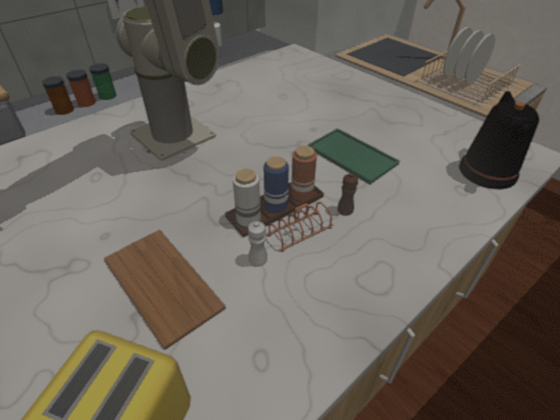

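```bash
cat > h.py <<'E'
import numpy as np, cv2
from station import manip, optics
def ray(ci,uv,z):
    uv=np.atleast_2d(uv).astype(float)
    d=np.c_[(uv[:,0]-ci['cx'])/ci['fx'],(uv[:,1]-ci['cy'])/ci['fy'],np.ones(len(uv))]@np.array(ci['R'])
    c=-np.array(ci['R']).T@np.array(ci['t'])
    return c+d*((z-c[2])/d[:,2])[:,None]
def wrist_ci():
    s=manip.sense(); ci=dict(optics.camera_info("wrist"))
    w,x,y,z=s['eef_rot']; from scipy.spatial.transform import Rotation as Ro
    T=np.eye(4);T[:3,:3]=Ro.from_quat([x,y,z,w]).as_matrix();T[:3,3]=s['eef_pos']
    T=np.linalg.inv(T@ci['tool_from_camera']);ci['R']=T[:3,:3];ci['t']=T[:3,3];return ci
def proj(ci,X):
    p=np.atleast_2d(X)@np.array(ci['R']).T+ci['t'];return np.c_[ci['fx']*p[:,0]/p[:,2]+ci['cx'],ci['fy']*p[:,1]/p[:,2]+ci['cy']]
def blobs(m,amin=60):
    m=cv2.morphologyEx(m,cv2.MORPH_OPEN,np.ones((2,2),np.uint8))
    cs,_=cv2.findContours(m,cv2.RETR_EXTERNAL,cv2.CHAIN_APPROX_NONE)
    return [c[:,0,:] for c in cs if cv2.contourArea(c)>amin]
def rect(ci,c,z):
    p=ray(ci,c,z)[:,:2].astype(np.float32); r=cv2.minAreaRect(p); return r
E
python3 - <<'E'
from h import *
for n in("scene","side"):
    im=cv2.imread(f"pics/{n}0.png");ci=optics.camera_info(n);h=cv2.cvtColor(im,cv2.COLOR_BGR2HSV)
    print(n)
    m=cv2.inRange(h,(5,60,60),(25,255,255)); m[:, :]=m
    for c in blobs(m):
        cen=c.mean(0)
        if cen[1]>130 and cen[0]<330:
            a=cv2.contourArea(c)
            if a>3000: print("board",cen,rect(ci,c,15))
            else:
                (u,v),_,_=cv2.fitEllipse(c) if len(c)>5 else ((0,0),0,0)
                print("lid?",a,np.round((u,v),1),ray(ci,(u,v),150)[0].round(1))
    m=cv2.inRange(h,(60,90,20),(90,255,255))
    for c in blobs(m,800): print("green",c.mean(0),rect(ci,c,16),rect(ci,c,6))
    x0,y0=(180,130) if n=="scene" else (210,135)
    cv2.imwrite(f"pics/{n}crop.png",cv2.resize(im[y0:y0+165,x0:x0+190],None,fx=3.6,fy=3.6,interpolation=cv2.INTER_CUBIC))
E
```

```text
scene
lid? 381.0 [ 15.8 413.7] [ 678.7 -508.9  150. ]
board [114.97831978 322.41192412] ((535.80419921875, -347.6681823730469), (148.15660095214844, 297.8578186035156), 88.14784240722656)
lid? 676.0 [284.2 239.1] [703.5 -72.5 150. ]
lid? 340.0 [215.7 179.4] [502.4 -67.9 150. ]
lid? 304.5 [254.5 161.3] [513.4  22.4 150. ]
lid? 701.5 [291.5 161. ] [564.4  77.8 150. ]
green [353.50925926 143.98148148] ((505.69091796875, 358.6700134277344), (254.62994384765625, 151.39346313476562), 0.7807271480560303) ((497.99554443359375, 369.4779968261719), (258.4021911621094, 153.6362762451172), 0.7807250618934631)
side
board [107.2028754  376.53833866] ((665.3045043945312, -512.8424072265625), (287.1146240234375, 167.37774658203125), 47.906551361083984)
board [163.33215548 288.49469965] ((537.7568359375, -347.61163330078125), (148.71009826660156, 301.626953125), 88.09024047851562)
lid? 90.5 [306.1 238. ] [ 742.4 -100.2  150. ]
lid? 576.5 [293.6 212.4] [670.  -66.6 150. ]
lid? 198.5 [246.1 176.7] [502.4 -66.  150. ]
lid? 175.0 [276.5 163.9] [513.1  24.2 150. ]
lid? 730.0 [304.9 165.1] [564.6  74.4 150. ]
```

View pics/scenecrop.png

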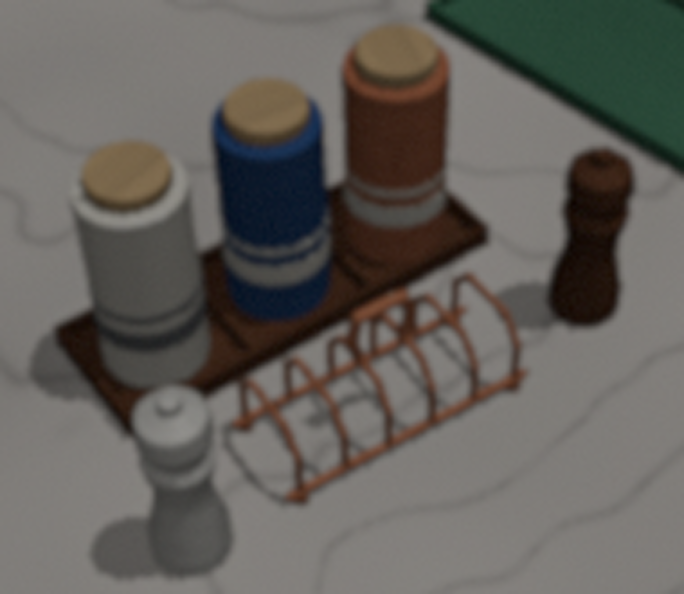

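```bash
python3 - <<'E'
from h import *
ci=optics.camera_info("scene")
P=lambda u,v,z:ray(ci,((180+u/3.6),(130+v/3.6)),z)[0].round(1)
print("tray corners",P(58,330,18),P(130,432,18),P(487,235,18))
for n,p in dict(w=(127,171),b=(266,108),t=(397,50)).items(): print(n,P(*p,150))
print("handle",P(355,310,92),P(408,295,92),"rail far",P(297,497,3),P(522,378,3),"near",P(240,425,3),P(465,312,3))
print("pepper base",P(585,310,0),"salt base",P(190,560,0),"tops",P(602,165,120),P(170,405,122))
E
```

```text
tray corners [ 456.2 -107.8   18. ] [ 549.8 -122.5   18. ] [578.9 142.2  18. ]
w [497.5 -65.2 150. ]
b [509.2  24.2 150. ]
t [522.2 114.8 150. ]
handle [618.9  -8.8  92. ] [630.7  20.1  92. ] rail far [641.2 -75.5   3. ] [668.4  80.8   3. ] near [579.5 -66.4   3. ] [607.2  94.2   3. ]
pepper base [656.  152.5   0. ] salt base [ 630.9 -144.7    0. ] tops [652.2 153.2 120. ] [ 623.3 -136.4  122. ]
```

arm_command(
  deltas=[1, 0.5, -0.4, -0.8, 0, 1, 0.8, -0.7, -0.5, 0, 1, 0.87, -0.78, -0.3, 0, 1, 0.87, -0.78, -0.3, 0, 1, 0.87, -0.78, -0.3, 0, 1, 0.87, -0.78, -0.3, 0, 1, 0.87, -0.78, -0.3, 0, 1, 0.87, -0.78, -0.3, 0, 1, 0.87, -0.78, -0.3, 0, 1, 0.87, -0.78, -0.3, 0, 1, 0.87, -0.78, -0.3, 0, 1, 0.87, -0.78, -0.3, 0],
)

```text
clock: 1.1
eef_pos: [336.0, -302.6, 326.2]
eef_rot: [-0.0, 0.992, 0.124, -0.0]
contact_force: [0.1, -0.4, 0.6]
grip_width: 93.2
grasp_force: 0.0
```

arm_command(
  deltas=[1, 0.87, -0.78, -0.3, 0, 1, 0.87, -0.78, -0.3, 0, 1, 0.87, -0.78, -0.3, 0, 1, 0.87, -0.78, -0.3, 0, 1, 0.87, -0.78, -0.3, 0, 1, 0.87, -0.78, -0.3, 0, 1, 0.87, -0.78, -0.3, 0, 1, 0.87, -0.78, -0.3, 0, 1, 0.87, -0.78, -0.3, 0, 1, 0.87, -0.78, 0, 0, 1, 0.6, -0.6, 0, 0, 1, 0.3, -0.3, 0, 0],
)

```text
clock: 2.1
eef_pos: [515.1, -31.6, 393.0]
eef_rot: [-0.0, 0.992, 0.126, -0.0]
contact_force: [-0.7, -0.2, -0.6]
grip_width: 93.1
grasp_force: 0.0
```

arm_command(
  deltas=[1, 0, 0, 0, -1, 1, 0, 0, 0, -1, 1, 0, 0, 0, -1, 1, 0, 0, 0, -1, 1, 0, 0, 0, -1, 1, 0, 0, 0, -1, 1, 0, 0, 0, -1, 1, 0, 0, 0, -1, 1, 0, 0, 0, -1, 1, 0, 0, 0, -1, 1, 0, 0, 0, -1, 1, 0, 0, 0, -1],
)

```text
clock: 3.1
eef_pos: [514.0, -34.5, 393.2]
eef_rot: [-0.0, 0.747, 0.665, -0.0]
contact_force: [0.8, -0.1, 1.1]
grip_width: 92.8
grasp_force: 0.0
```

arm_command(
  deltas=[1, 0, 0, 0, 0, 1, 0, 0, 0, 0],
)

```text
clock: 3.27
eef_pos: [514.1, -34.4, 393.4]
eef_rot: [-0.0, 0.75, 0.662, -0.0]
contact_force: [-0.2, 0.1, -1.0]
grip_width: 92.9
grasp_force: 0.0
```

```bash
python3 - <<'E'
from h import *
ci=wrist_ci(); im=optics.snapshot("wrist"); cv2.imwrite("pics/w1.png",im[:,:,::-1]); np.savez("w1.npz",**ci)
s=manip.sense();print(s['eef_pos'],s['eef_rot'],s['clock'])
E
```

```text
[514.15173495 -34.26342861 393.42849289] [-1.37762155e-04  7.49877834e-01  6.61576280e-01 -2.00313294e-04] 3.3167
```

View pics/w1.png

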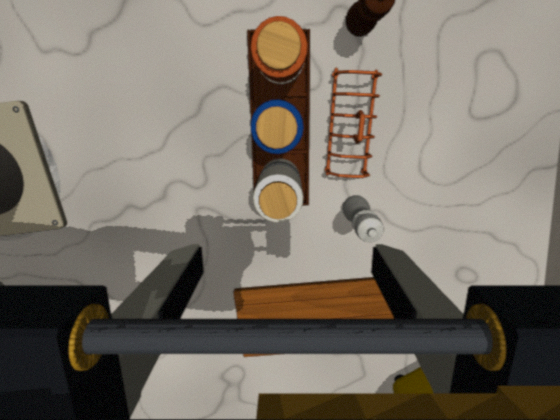

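```bash
python3 - <<'E'
from h import *
ci=dict(np.load("w1.npz")); im=cv2.imread("pics/w1.png");h=cv2.cvtColor(im,cv2.COLOR_BGR2HSV)
L=[]
m=cv2.inRange(h,(12,80,110),(25,180,255))
for c in blobs(m,400):
    e=cv2.fitEllipse(c)
    if c[:,1].mean()<240: print("lid",np.round(e[0],1),np.round(e[1],1),ray(ci,e[0],150)[0].round(1),ray(ci,e[0],148)[0].round(1))
print("tray corners",[ray(ci,p,18)[0][:2].round(1) for p in((249,30),(310,30),(308,205))])
roi=np.zeros_like(m);roi[60:190,322:390]=255
m=cv2.inRange(h,(0,90,50),(14,255,255))&roi
for c in blobs(m,100):
    for z in(0,40): print("rack",rect(ci,c,z),c.min(0),c.max(0))
print("handle",ray(ci,(362,114),92)[0].round(1),ray(ci,(361,139),92)[0].round(1))
print("rack corners z3",[ray(ci,p,3)[0][:2].round(1) for p in((334,71),(380,73),(326,175),(368,178))])
print("mills top",ray(ci,(370,231),127)[0].round(1))
cv2.imwrite("pics/w1c.png",cv2.resize(im[55:250,300:400],None,fx=3,fy=3,interpolation=cv2.INTER_CUBIC))
E
```

```text
lid [278.5 201.1] [36.3 37.4] [498.3 -68.1 150. ] [498.2 -68.7 148. ]
lid [277.2 128. ] [39.6 40.7] [508.9  22.9 150. ] [508.8  22.8 148. ]
lid [279.4  45.4] [43.5 47.3] [523.5 112.6 150. ] [523.5 112.9 148. ]
tray corners [array([481.4, 160.4]), array([570.6, 149.2]), array([ 538.9, -117.8])]
rack ((626.2733764648438, 1.6132354736328125), (173.18077087402344, 77.3049087524414), 80.25215911865234) [326  69] [382 178]
rack ((618.9928588867188, 4.737709045410156), (160.8050079345703, 71.78056335449219), 80.25215911865234) [326  69] [382 178]
handle [623.7  23.7  92. ] [620.3  -9.6  92. ]
rack corners z3 [array([603.1,  89.9]), array([674.3,  78. ]), array([575.6, -73.1]), array([646.4, -87.2])]
mills top [ 617.8 -133.4  127. ]
```

View pics/w1c.png

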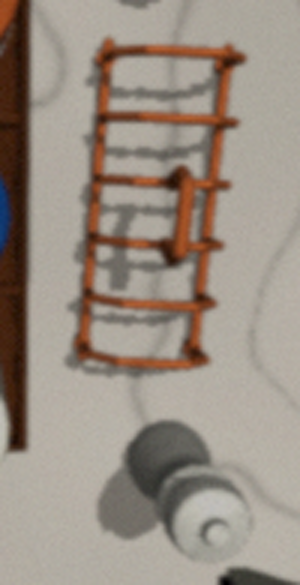

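arm_command(
  deltas=[1, -0.7, -0.2, 0.6, 0, 1, -0.7, -0.26, 1, 0, 1, 0, 0, 1, 0, 1, 0, 0, 1, 0, 1, 0, 0, 1, 0, 1, 0, 0, 1, 0, 1, 0, 0, 1, 0, 1, 0, 0, 1, 0, 1, 0, 0, 1, 0, 1, 0, 0, 1, 0, 1, 0, 0, 1, 0, 1, 0, 0, 0.7, 0],
)

```text
clock: 4.32
eef_pos: [497.4, -67.1, 108.6]
eef_rot: [-0.001, 0.75, 0.662, -0.001]
contact_force: [0.1, -1.0, 0.6]
grip_width: 92.9
grasp_force: 0.0
```

arm_command(
  deltas=[1, 0, 0, 0.5, 0, 1, 0, 0, 0.3, 0, 1, 0, 0, 0.2, 0, 1, 0, 0, 0, 0],
)

```text
clock: 4.65
eef_pos: [498.6, -67.3, 85.8]
eef_rot: [-0.0, 0.749, 0.663, -0.0]
contact_force: [-0.1, 0.5, 0.5]
grip_width: 92.9
grasp_force: 0.0
```

arm_command(
  deltas=[0, 0, 0, 0, 0, 0, 0, 0, 0, 0, 0, 0, 0, 0, 0, -1, 0, 0, 0, 0, -1, 0, 0, 0, 0, -1, 0, 0, 0, 0, -1, 0, 0, 0, 0, -1, 0, 0, 0, 0],
  newtons=30,
)

```text
clock: 5.32
eef_pos: [499.0, -67.3, 86.7]
eef_rot: [0.0, 0.749, 0.663, 0.0]
contact_force: [-2.8, -0.2, 5.4]
grip_width: 65.8
grasp_force: 29.9
```

arm_command(
  deltas=[-1, 0, 0, -0.3, 0, -1, 0, 0, -0.7, 0, -1, 0, 0, -0.7, 0, -1, -0.2, 0.14, -0.3, 0, -1, -0.46, 0.3, 0, 0, -1, -0.66, 0.44, 0, 0, -1, -0.66, 0.44, 0, 0, -1, -0.66, 0.44, 0, 0, -1, -0.66, 0.44, 0, 0, -1, -0.66, 0.44, 0, 0, -1, -0.66, 0.44, 0, 0, -1, -0.66, 0.44, 0, 0],
)

```text
clock: 6.32
eef_pos: [569.9, -210.8, 134.1]
eef_rot: [-0.001, 0.749, 0.663, -0.001]
contact_force: [-0.2, -0.6, -4.4]
grip_width: 65.6
grasp_force: 29.9
```

arm_command(
  deltas=[-1, -0.66, 0.44, 0, 0, -1, -0.66, 0.44, 0, 0, -1, -0.66, 0.44, 0, 0, -1, -0.66, 0.44, 0, 0, -1, -0.66, 0.44, 0, 0, -1, -0.66, 0.44, 0, 0, -1, -0.66, 0.44, 0, 0, -1, -0.46, 0.3, 0, 0, -1, -0.2, 0.14, 0, 0, -1, 0, 0, 0, 0, -1, 0, 0, 0, 0],
)

```text
clock: 7.23
eef_pos: [640.9, -350.7, 134.4]
eef_rot: [-0.001, 0.749, 0.663, -0.0]
contact_force: [-0.5, 0.5, -4.7]
grip_width: 66.1
grasp_force: 29.9
```

```bash
python3 - <<'E'
from h import *
ci=wrist_ci(); im=optics.snapshot("wrist"); cv2.imwrite("pics/w2.png",im[:,:,::-1]); np.savez("w2.npz",**ci)
s=manip.sense();print(s['eef_pos'],s['eef_rot'],s['clock'],s['contact_force'])
E
```

```text
[ 640.98344197 -350.12772447  134.92213217] [-8.93979184e-04  7.48554289e-01  6.63072888e-01 -1.52425333e-04] 7.2833 [-0.56267835  0.62394473 -4.55935763]
```

View pics/w2.png

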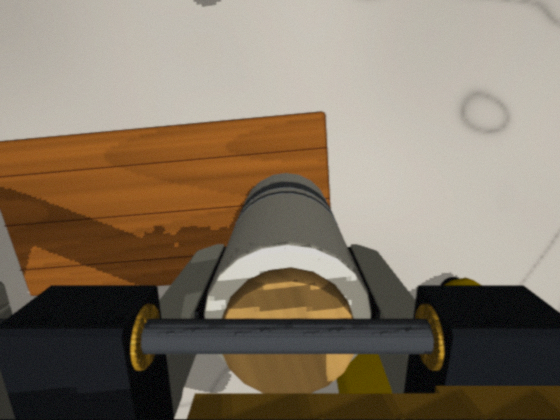

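arm_command(
  deltas=[-1, 0, 0, 0.4, 0, -1, 0, 0, 0.4, 0, -1, 0, 0, 0.3, 0, -1, 0, 0, 0.2, 0, -1, 0, 0, 0.1, 0, -1, 0, 0, 0.04, 0, -1, 0, 0, 0, 0, -1, 0, 0, 0, 0],
)

```text
clock: 7.95
eef_pos: [641.8, -350.8, 100.7]
eef_rot: [0.0, 0.749, 0.663, 0.0]
contact_force: [0.1, -0.2, -3.0]
grip_width: 66.1
grasp_force: 29.9
```

arm_command(
  deltas=[-1, 0, 0, 0.04, 0, -1, 0, 0, 0.02, 0, -1, 0, 0, 0, 0],
)

```text
clock: 8.2
eef_pos: [641.7, -350.7, 98.9]
eef_rot: [0.0, 0.749, 0.663, 0.0]
contact_force: [0.7, -0.4, -4.5]
grip_width: 66.2
grasp_force: 29.9
```

```bash
python3 - <<'E'
from h import *
ci=dict(np.load("w2.npz"));print([ray(ci,p,15)[0].round(1) for p in((324,113),(329,190),(0,142))])
for i in range(2):
    s=manip.sense();print(s['eef_pos'],s['contact_force'])
E
```

```text
[array([ 680.2, -279.1,   15. ]), array([ 678.7, -345.3,   15. ]), array([ 403.3, -269.1,   15. ])]
[ 641.68490819 -350.70076087   98.87431167] [ 0.69508614 -0.35501274 -4.47612368]
[ 641.68490819 -350.70076087   98.87431167] [ 0.69508614 -0.35501274 -4.47612368]
```

arm_command(
  deltas=[-1, 0, -0.16, 0, 0, -1, 0, 0, 0.04, 0, -1, 0, 0, 0.04, 0, -1, 0, 0, 0, 0],
)

```text
clock: 8.53
eef_pos: [637.5, -350.2, 96.9]
eef_rot: [0.0, 0.749, 0.663, -0.0]
contact_force: [-1.3, -0.2, -2.7]
grip_width: 65.7
grasp_force: 29.9
```

arm_command(
  deltas=[-1, 0, 0, 0.03, 0, -1, 0, 0, 0, 0],
)

```text
clock: 8.7
eef_pos: [637.6, -350.3, 96.8]
eef_rot: [0.0, 0.749, 0.663, -0.0]
contact_force: [-5.0, -0.0, 3.9]
grip_width: 66.1
grasp_force: 29.9
```

arm_command(
  deltas=[-1, 0, 0, 0.03, 0, -1, 0, 0, 0, 0],
)

```text
clock: 8.87
eef_pos: [637.6, -350.4, 96.8]
eef_rot: [0.0, 0.749, 0.663, -0.0]
contact_force: [-5.7, 3.3, 7.9]
grip_width: 65.8
grasp_force: 30.0
```

arm_command(
  deltas=[0.72, 0, 0, 0, 0, 0.72, 0, 0, 0, 0, 0.72, 0, 0, 0, 0, 0.72, 0, 0, 0, 0, 0.72, 0, 0, -0.4, 0, 0.72, 0, 0, -0.9, 0, 0.72, 0, 0, -1, 0, 0.72, 0, 0, -0.8, 0, 0.72, 0, 0, 0, 0],
)

```text
clock: 9.62
eef_pos: [640.2, -351.6, 180.1]
eef_rot: [0.005, 0.749, 0.663, 0.001]
contact_force: [1.3, -1.3, 1.8]
grip_width: 80.1
grasp_force: 0.0
```

arm_command(
  deltas=[1, 0.4, -0.2, 0, 0, 1, 0.79, -0.385, 0, 0, 1, 0.79, -0.385, 0, 0, 1, 0.79, -0.385, 0, 0, 1, 0.79, -0.385, 0, 0, 1, 0.79, -0.385, 0, 0, 1, 0.79, -0.385, 0, 0, 1, 0.79, -0.385, 0, 0, 1, 0.79, -0.385, 0, 0, 1, 0.79, -0.385, 0, 0, 1, 0.79, -0.385, 0, 0, 1, 0.79, -0.385, 0, 0],
)

```text
clock: 10.62
eef_pos: [554.5, -110.1, 172.6]
eef_rot: [0.0, 0.749, 0.663, 0.0]
contact_force: [0.1, 0.2, 0.2]
grip_width: 93.2
grasp_force: 0.0
```

arm_command(
  deltas=[1, 0.79, -0.385, 0, 0, 1, 0.79, -0.385, 0, 0, 1, 0.79, -0.385, 0, 0, 1, 0.79, -0.385, 0, 0, 1, 0.79, -0.385, 0, 0, 1, 0.79, -0.385, 0, 0, 1, 0.39, -0.185, 0, 0, 1, 0, 0, 0, 0, 1, 0, 0, 0, 0],
)

```text
clock: 11.37
eef_pos: [508.7, 23.6, 172.8]
eef_rot: [0.0, 0.748, 0.664, 0.0]
contact_force: [-0.5, -0.9, -0.2]
grip_width: 92.6
grasp_force: 0.0
```

```bash
python3 - <<'E'
from h import *
for n in("scene","wrist"):
    im=optics.snapshot(n); cv2.imwrite(f"pics/{n}3.png",im[:,:,::-1])
a=cv2.imread("pics/scene3.png");b=cv2.imread("pics/wrist3.png")
cv2.imwrite("pics/both3.png",cv2.resize(np.hstack([a,b]),(800,300),interpolation=cv2.INTER_AREA))
s=manip.sense();print(s['eef_pos'],s['eef_rot'],s['clock'])
E
```

```text
[508.92064335  22.82432587 172.70058851] [ 2.81046732e-04  7.48697886e-01  6.62911303e-01 -3.83991549e-05] 11.4667
```

View pics/both3.png

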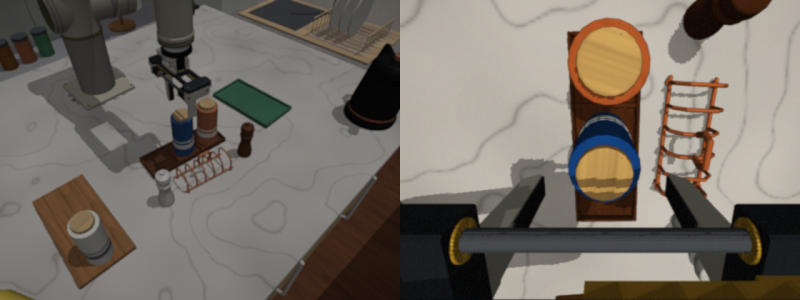

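arm_command(
  deltas=[1, 0, 0, 0.4, 0, 1, 0, 0, 0.8, 0, 1, 0, 0, 0.9, 0, 1, 0, 0, 0.7, 0, 1, 0, 0, 0.4, 0, 1, 0, 0, 0.27, 0, 1, 0, 0, 0, 0, 0.5, 0, 0, 0, 0],
)

```text
clock: 12.13
eef_pos: [508.8, 23.4, 86.1]
eef_rot: [0.0, 0.749, 0.663, 0.0]
contact_force: [0.7, -0.1, -0.5]
grip_width: 89.5
grasp_force: 0.0
```

arm_command(
  deltas=[0, 0, 0, 0, 0, -1, 0, 0, 0, 0, -1, 0, 0, 0, 0, -1, 0, 0, 0, 0, -1, 0, 0, 0, 0, -1, 0, 0, 0, 0, -1, 0, 0, 0, 0],
)

```text
clock: 12.72
eef_pos: [509.0, 23.7, 86.7]
eef_rot: [0.0, 0.749, 0.663, 0.0]
contact_force: [-2.5, -0.9, 6.1]
grip_width: 65.8
grasp_force: 30.0
```

arm_command(
  deltas=[-1, 0, 0, -0.3, 0, -1, 0, 0, -0.7, 0, -1, 0, 0, -0.7, 0, -1, -0.2, 0.05, -0.3, 0, -1, -0.61, 0.105, 0, 0, -1, -0.81, 0.155, 0, 0, -1, -0.81, 0.155, 0, 0, -1, -0.81, 0.155, 0, 0, -1, -0.81, 0.155, 0, 0, -1, -0.81, 0.155, 0, 0, -1, -0.81, 0.155, 0, 0, -1, -0.81, 0.155, 0, 0],
)

```text
clock: 13.72
eef_pos: [519.1, -142.1, 135.1]
eef_rot: [-0.001, 0.749, 0.663, -0.0]
contact_force: [-0.3, -0.4, -3.6]
grip_width: 65.7
grasp_force: 30.0
```

arm_command(
  deltas=[-1, -0.81, 0.155, 0, 0, -1, -0.81, 0.155, 0, 0, -1, -0.81, 0.155, 0, 0, -1, -0.81, 0.155, 0, 0, -1, -0.81, 0.155, 0, 0, -1, -0.81, 0.155, 0, 0, -1, -0.81, 0.155, 0, 0, -1, -0.81, 0.155, 0, 0, -1, -0.81, 0.155, 0, 0, -1, -0.61, 0.105, 0, 0, -1, -0.2, 0.05, 0, 0, -1, 0, 0, 0, 0],
)

```text
clock: 14.72
eef_pos: [533.0, -347.6, 135.0]
eef_rot: [-0.001, 0.749, 0.662, -0.0]
contact_force: [0.6, -0.5, -4.2]
grip_width: 65.9
grasp_force: 29.9
```

arm_command(
  deltas=[-1, 0, 0, 0, 0],
)

```text
clock: 14.8
eef_pos: [533.3, -346.0, 135.1]
eef_rot: [-0.001, 0.749, 0.663, 0.0]
contact_force: [0.9, -0.2, -3.9]
grip_width: 66.1
grasp_force: 29.9
```

arm_command(
  deltas=[-1, 0, 0, 0.4, 0, -1, 0, 0, 0.4, 0, -1, 0, 0, 0.3, 0, -1, 0, 0, 0.2, 0, -1, 0, 0, 0.1, 0, -1, 0, 0, 0.05, 0, -1, 0, 0, 0.03, 0, -1, 0, 0, 0.03, 0, -1, 0, 0, 0, 0],
)

```text
clock: 15.55
eef_pos: [534.0, -346.7, 98.5]
eef_rot: [0.0, 0.749, 0.663, 0.0]
contact_force: [-0.5, 0.7, -3.5]
grip_width: 65.6
grasp_force: 29.9
```

arm_command(
  deltas=[-1, 0, 0, 0.03, 0, -1, 0, 0, 0, 0],
)

```text
clock: 15.72
eef_pos: [533.9, -346.7, 97.7]
eef_rot: [0.0, 0.749, 0.663, 0.0]
contact_force: [-1.1, 0.8, -3.6]
grip_width: 65.8
grasp_force: 29.9
```

arm_command(
  deltas=[-1, 0, 0, 0.03, 0, -1, 0, 0, 0, 0],
)

```text
clock: 15.88
eef_pos: [533.9, -346.7, 96.8]
eef_rot: [0.0, 0.749, 0.663, 0.0]
contact_force: [-0.2, -0.3, -4.6]
grip_width: 65.6
grasp_force: 29.9
```

arm_command(
  deltas=[-1, 0, 0, 0.03, 0, -1, 0, 0, 0, 0],
)

```text
clock: 16.05
eef_pos: [533.9, -346.8, 96.7]
eef_rot: [0.0, 0.749, 0.663, -0.0]
contact_force: [-3.3, 1.5, 3.8]
grip_width: 65.9
grasp_force: 30.0
```

arm_command(
  deltas=[-1, 0, 0, 0.02, 0, -1, 0, 0, 0, 0],
)

```text
clock: 16.22
eef_pos: [533.9, -346.9, 96.7]
eef_rot: [0.0, 0.749, 0.663, -0.0]
contact_force: [-3.6, 2.1, 7.0]
grip_width: 65.6
grasp_force: 30.0
```

arm_command(
  deltas=[0.72, 0, 0, 0, 0, 0.72, 0, 0, 0, 0, 0.72, 0, 0, 0, 0, 0.72, 0, 0, 0, 0, 0.72, 0, 0, -0.4, 0, 0.72, 0, 0, -0.9, 0, 0.72, 0, 0, -1, 0, 0.72, 0, 0, -0.8, 0, 0.72, 0, 0, 0, 0],
)

```text
clock: 16.97
eef_pos: [536.3, -348.3, 179.6]
eef_rot: [0.004, 0.749, 0.663, 0.001]
contact_force: [0.6, 0.3, 1.1]
grip_width: 79.9
grasp_force: 0.0
```

arm_command(
  deltas=[1, 0.4, -0.06, 0, 0, 1, 0.83, -0.12, 0, 0, 1, 0.83, -0.12, 0, 0, 1, 0.83, -0.12, 0, 0, 1, 0.83, -0.12, 0, 0, 1, 0.83, -0.12, 0, 0, 1, 0.83, -0.12, 0, 0, 1, 0.83, -0.12, 0, 0, 1, 0.83, -0.12, 0, 0, 1, 0.83, -0.12, 0, 0, 1, 0.83, -0.12, 0, 0, 1, 0.83, -0.12, 0, 0],
)

```text
clock: 17.97
eef_pos: [527.0, -103.9, 171.2]
eef_rot: [-0.001, 0.748, 0.663, -0.001]
contact_force: [-1.2, 0.2, 0.9]
grip_width: 92.8
grasp_force: 0.0
```

arm_command(
  deltas=[1, 0.83, -0.12, 0, 0, 1, 0.83, -0.12, 0, 0, 1, 0.83, -0.12, 0, 0, 1, 0.83, -0.12, 0, 0, 1, 0.83, -0.12, 0, 0, 1, 0.83, -0.12, 0, 0, 1, 0.83, -0.12, 0, 0, 1, 0.83, -0.12, 0, 0, 1, 0.83, -0.12, 0, 0, 1, 0.83, -0.12, 0, 0, 1, 0.34, -0.06, 0, 0, 1, 0, 0, 0, 0],
)

```text
clock: 18.97
eef_pos: [521.8, 114.2, 171.6]
eef_rot: [-0.001, 0.748, 0.664, -0.001]
contact_force: [0.0, -0.6, 0.1]
grip_width: 93.1
grasp_force: 0.0
```

arm_command(
  deltas=[1, 0, 0, 0, 0],
)

```text
clock: 19.05
eef_pos: [522.4, 112.3, 172.1]
eef_rot: [-0.0, 0.748, 0.664, -0.001]
contact_force: [-0.7, 0.4, 0.0]
grip_width: 93.2
grasp_force: 0.0
```

arm_command(
  deltas=[1, 0, 0.03, 0.4, 0, 1, 0, 0, 0.8, 0, 1, 0, 0, 0.9, 0, 1, 0, 0, 0.7, 0, 1, 0, 0, 0.4, 0, 1, 0, 0, 0.25, 0, 1, 0, 0, 0, 0, 0.5, 0, 0, 0, 0],
)

```text
clock: 19.72
eef_pos: [524.1, 111.9, 87.0]
eef_rot: [0.0, 0.749, 0.663, 0.0]
contact_force: [-0.5, -0.0, 0.3]
grip_width: 89.6
grasp_force: 0.0
```

arm_command(
  deltas=[0, 0, 0, 0, 0, -1, 0, 0, 0, 0, -1, 0, 0, 0, 0, -1, 0, 0, 0, 0, -1, 0, 0, 0, 0, -1, 0, 0, 0, 0, -1, 0, 0, 0, 0],
)

```text
clock: 20.3
eef_pos: [524.2, 112.5, 87.4]
eef_rot: [0.0, 0.749, 0.663, 0.0]
contact_force: [-1.8, 0.5, 6.5]
grip_width: 66.1
grasp_force: 29.9
```

arm_command(
  deltas=[-1, 0, 0, -0.3, 0, -1, 0, 0, -0.7, 0, -1, 0, 0, -0.7, 0, -1, -0.2, -0.02, -0.3, 0, -1, -0.65, -0.05, 0, 0, -1, -0.845, -0.064, 0, 0, -1, -0.845, -0.064, 0, 0, -1, -0.845, -0.064, 0, 0, -1, -0.845, -0.064, 0, 0, -1, -0.845, -0.064, 0, 0, -1, -0.845, -0.064, 0, 0, -1, -0.845, -0.064, 0, 0],
)

```text
clock: 21.3
eef_pos: [489.7, -55.2, 136.1]
eef_rot: [-0.0, 0.749, 0.663, -0.0]
contact_force: [0.9, -0.2, -4.4]
grip_width: 66.1
grasp_force: 29.9
```

arm_command(
  deltas=[-1, -0.845, -0.064, 0, 0, -1, -0.845, -0.064, 0, 0, -1, -0.845, -0.064, 0, 0, -1, -0.845, -0.064, 0, 0, -1, -0.845, -0.064, 0, 0, -1, -0.845, -0.064, 0, 0, -1, -0.845, -0.064, 0, 0, -1, -0.845, -0.064, 0, 0, -1, -0.845, -0.064, 0, 0, -1, -0.845, -0.064, 0, 0, -1, -0.845, -0.064, 0, 0, -1, -0.845, -0.064, 0, 0],
)

```text
clock: 22.3
eef_pos: [439.9, -304.4, 136.0]
eef_rot: [-0.0, 0.749, 0.663, -0.0]
contact_force: [-0.2, 0.4, -3.2]
grip_width: 65.9
grasp_force: 29.9
```

arm_command(
  deltas=[-1, -0.845, -0.064, 0, 0, -1, -0.65, -0.05, 0, 0, -1, -0.2, -0.02, 0, 0, -1, 0, 0, 0, 0, -1, 0, 0, 0, 0],
)

```text
clock: 22.72
eef_pos: [432.1, -344.5, 136.1]
eef_rot: [-0.001, 0.749, 0.663, 0.0]
contact_force: [0.6, 0.1, -3.9]
grip_width: 65.5
grasp_force: 29.9
```

arm_command(
  deltas=[-1, 0, 0, 0.4, 0, -1, 0, 0, 0.4, 0, -1, 0, 0, 0.3, 0, -1, 0, 0, 0.2, 0, -1, 0, 0, 0.1, 0, -1, 0, 0, 0.06, 0, -1, 0, 0, 0.04, 0, -1, 0, 0, 0.03, 0, -1, 0, 0, 0, 0],
)

```text
clock: 23.47
eef_pos: [432.7, -345.2, 98.7]
eef_rot: [0.0, 0.749, 0.663, 0.0]
contact_force: [-0.3, 0.3, -3.3]
grip_width: 65.8
grasp_force: 29.9
```

arm_command(
  deltas=[-1, 0, 0, 0.03, 0, -1, 0, 0, 0, 0],
)

```text
clock: 23.63
eef_pos: [432.6, -345.2, 97.8]
eef_rot: [0.0, 0.749, 0.663, 0.0]
contact_force: [-0.3, 0.7, -4.2]
grip_width: 65.8
grasp_force: 29.9
```

arm_command(
  deltas=[-1, 0, 0, 0.02, 0, -1, 0, 0, 0, 0],
)

```text
clock: 23.8
eef_pos: [432.6, -345.2, 97.5]
eef_rot: [0.0, 0.749, 0.663, -0.0]
contact_force: [-1.0, 0.5, -2.2]
grip_width: 66.1
grasp_force: 29.9
```

arm_command(
  deltas=[-1, 0, 0, 0.03, 0, -1, 0, 0, 0, 0],
)

```text
clock: 23.97
eef_pos: [432.6, -345.5, 97.5]
eef_rot: [0.001, 0.749, 0.663, -0.0]
contact_force: [-1.9, 1.6, 4.3]
grip_width: 65.8
grasp_force: 29.9
```

arm_command(
  deltas=[-1, 0, 0, 0.01, 0, -1, 0, 0, 0, 0],
)

```text
clock: 24.13
eef_pos: [432.6, -345.6, 97.4]
eef_rot: [0.001, 0.749, 0.663, -0.0]
contact_force: [-4.5, 0.8, 6.7]
grip_width: 66.3
grasp_force: 29.9
```

arm_command(
  deltas=[0.72, 0, 0, 0, 0, 0.72, 0, 0, 0, 0, 0.72, 0, 0, 0, 0, 0.72, 0, 0, 0, 0, 0.72, 0, 0, -0.4, 0, 0.72, 0, 0, -0.9, 0, 0.72, 0, 0, -1, 0, 0.72, 0, 0, -0.9, 0, 0.72, 0, 0, 0, 0],
)

```text
clock: 24.88
eef_pos: [434.8, -347.1, 182.7]
eef_rot: [0.004, 0.749, 0.663, 0.0]
contact_force: [0.0, -1.0, 0.5]
grip_width: 79.8
grasp_force: 0.0
```

arm_command(
  deltas=[0, 0.4, 0.2, -0.2, 0, 0, 0.76, 0.33, -0.2, 0, 0, 0.76, 0.33, -0.2, 0, 0, 0.76, 0.33, -0.2, 0, 0, 0.76, 0.33, -0.2, 0, 0, 0.76, 0.33, -0.2, 0, 0, 0.76, 0.33, -0.2, 0, 0, 0.76, 0.33, -0.2, 0, 0, 0.76, 0.33, -0.2, 0, 0, 0.76, 0.33, -0.2, 0, 0, 0.76, 0.33, -0.2, 0, 0, 0.76, 0.33, -0.2, 0],
)

```text
clock: 25.88
eef_pos: [553.9, -137.1, 235.5]
eef_rot: [-0.001, 0.748, 0.663, -0.0]
contact_force: [0.2, 0.2, -0.1]
grip_width: 46.6
grasp_force: 0.0
```

arm_command(
  deltas=[0, 0.76, 0.33, 0, 0, 0, 0.76, 0.33, 0, 0, 0, 0.76, 0.33, 0, 0, 0, 0.76, 0.33, 0, 0, 0, 0.36, 0.13, 0, 0, 0, 0, 0, 0, 0, 0, 0, 0, 0, 0],
)

```text
clock: 26.47
eef_pos: [599.7, -58.8, 235.5]
eef_rot: [-0.0, 0.748, 0.664, -0.001]
contact_force: [-0.2, -0.1, 0.2]
grip_width: 46.4
grasp_force: 0.0
```

```bash
python3 - <<'E'
from h import *
im=optics.snapshot("scene"); cv2.imwrite("pics/scene4.png",im[:,:,::-1])
ci=wrist_ci(); im=optics.snapshot("wrist"); cv2.imwrite("pics/w4.png",im[:,:,::-1]); np.savez("w4.npz",**ci)
s=manip.sense();print(s['eef_pos'],s['eef_rot'],s['clock'])
E
```

```text
[599.64437057 -59.90781981 235.8713833 ] [-1.55456943e-04  7.48742826e-01  6.62860484e-01 -3.68287463e-04] 26.5667
```

View pics/w4.png

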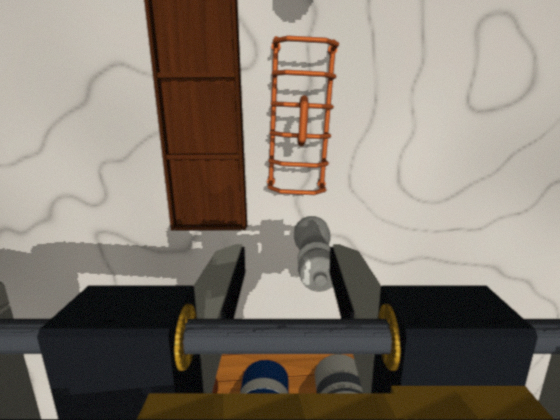

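```bash
python3 - <<'E'
from h import *
ci=dict(np.load("w4.npz"))
R=lambda *p,z:[ray(ci,q,z)[0][:2].round(1) for q in p]
print("handle",R((304,97),(302,143),z=90))
print("rail",R((278,39),(336,44),(270,188),(323,190),z=3))
print("arches tops?",R((272,40),(338,40),(268,190),(326,190),z=30))
print("tray",R((171,229),(246,228),z=18),"div",R((163,157),(244,157),(158,77),(240,78),z=18))
ci=optics.camera_info("scene");im=cv2.imread("pics/scene4.png");h=cv2.cvtColor(im,cv2.COLOR_BGR2HSV)
m=cv2.inRange(h,(60,90,20),(90,255,255))
for c in blobs(m,800):
    for a in cv2.boxPoints(cv2.minAreaRect(c)): pass
    q=cv2.approxPolyDP(c,6,True)[:,0]; print(q.tolist(),ray(ci,q,16)[:,:2].round(0).tolist(), rect(ci,c,16))
    mm=cv2.moments(c); 
x=im[95:190,280:420];cv2.imwrite("pics/tray4.png",cv2.resize(x,None,fx=5,fy=5,interpolation=cv2.INTER_CUBIC))
E
```

```text
handle [array([625.1,  27. ]), array([618.9, -13.2])]
rail [array([607.6,  92.3]), array([670.1,  79.6]), array([576.2, -72.4]), array([641.1, -82.9])]
arches tops? [array([601.6,  87.2]), array([668.3,  79. ]), array([575.8, -68.2]), array([642.4, -76.3])]
tray [array([ 448.7, -105.8]), array([ 541.1, -115.7])] div [array([459.2, -17.3]), array([552.5, -28.7]), array([473.6,  68.3]), array([561.8,  56.5])]
[[303, 131], [372, 178], [407, 152], [336, 113]] [[380.0, 300.0], [631.0, 286.0], [630.0, 429.0], [385.0, 430.0]] ((505.9610900878906, 357.7998046875), (254.2815399169922, 150.2799835205078), 1.0580084323883057)
```

View pics/tray4.png

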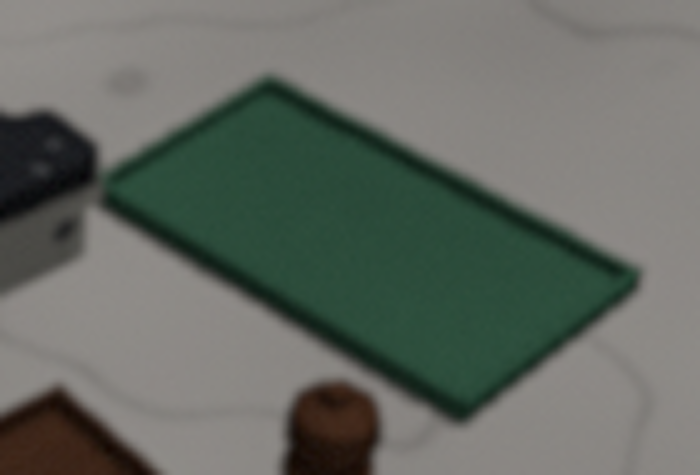

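arm_command(
  deltas=[0, 0.9, 0.19, 0, 0, 0, 0.9, 0.19, 0, 0, 0, 0.93, 0.2, 0, 0, 0, 0, 0, 0.5, 0.43, 0, 0, 0, 1, 0, 0, 0, 0, 1, 0, 0, 0, 0, 1, 0, 0, 0, 0, 1, 0, 0, 0, 0, 0.8, 0, 0, 0, 0, 0.4, 0, 0, 0, 0, 0, 0],
)

```text
clock: 27.48
eef_pos: [620.5, 5.9, 90.5]
eef_rot: [-0.002, 0.763, 0.646, -0.002]
contact_force: [-0.5, -0.2, -0.4]
grip_width: 46.7
grasp_force: 0.0
```

```bash
python3 - <<'E'
from h import *
ci=wrist_ci(); im=optics.snapshot("wrist"); cv2.imwrite("pics/w5.png",im[:,:,::-1]); np.savez("w5.npz",**ci)
s=manip.sense();print(s['eef_pos'],s['eef_rot'],s['clock'])
E
```

```text
[621.80007313   6.00667595  92.73979195] [-0.0007849   0.76300966  0.64638599 -0.00088719] 27.5333
```

View pics/w5.png

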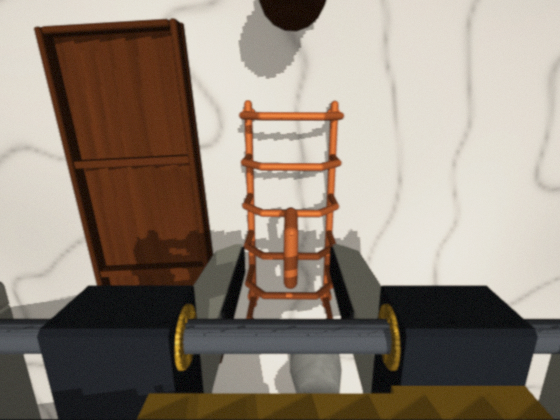

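arm_command(
  deltas=[0, 0, 0, 0.4, 0, 0, 0, 0, 0.4, 0, 0, 0, 0, 0.24, 0, 0, 0, 0, 0.1, 0, 0, 0, 0, 0, 0, -0.4, 0, 0, 0, 0, -0.8, 0, 0, 0, 0, -1, 0, 0, 0, 0, -1, 0, 0, 0, 0, -1, 0, 0, 0, 0, -1, 0, 0, 0, 0],
  newtons=25,
)

```text
clock: 28.45
eef_pos: [622.9, 6.8, 65.3]
eef_rot: [0.0, 0.763, 0.647, 0.0]
contact_force: [0.2, -0.4, -0.5]
grip_width: 10.9
grasp_force: 0.0
```

arm_command(
  deltas=[-1, 0, 0, 0, 0, -1, 0, 0, 0, 0, -1, 0, 0, 0, 0, -1, 0, 0, 0, 0],
)

```text
clock: 28.78
eef_pos: [622.7, 6.8, 65.2]
eef_rot: [-0.0, 0.763, 0.647, -0.0]
contact_force: [-2.3, 0.5, 2.0]
grip_width: 6.7
grasp_force: 25.0
```

```bash
python3 - <<'E'
from h import *
ci=dict(np.load("w5.npz"))
print([ray(ci,q,90)[0][:2].round(1) for q in((291,212),(291,285))])
E
```

```text
[array([627. ,  32.4]), array([619.9, -10.5])]
```

arm_command(
  deltas=[-1, 0, 0, -0.2, 0, -1, 0, 0, -0.4, 0, -1, 0, 0, -0.7, 0, -1, 0, 0, -0.8, 0, -1, 0, 0, -0.8, 0, -1, 0, 0, -0.8, 0, -1, 0, 0, -0.8, 0, -1, 0, 0, -0.8, 0, -1, 0, 0, -0.7, 0, -1, 0, 0, -0.4, 0, -1, 0, 0, 0, 0],
)

```text
clock: 29.7
eef_pos: [624.4, 6.7, 228.9]
eef_rot: [0.002, 0.763, 0.647, 0.002]
contact_force: [0.8, -0.1, -1.9]
grip_width: 7.1
grasp_force: 25.0
```

arm_command(
  deltas=[-1, 0.3, -0.2, 0, 0, -1, 0.6, -0.3, 0, 0, -1, 0.85, -0.45, 0, 0, -1, 0.85, -0.45, 0, 0, -1, 0.85, -0.45, 0, 0, -1, 0.85, -0.45, 0, 0, -1, 0.85, -0.45, 0, 0, -1, 0.85, -0.45, 0, 0, -1, 0.85, -0.45, 0, 0, -1, 0.85, -0.45, 0, 0, -1, 0.85, -0.45, 0, 0, -1, 0.85, -0.35, 0, 0],
)

```text
clock: 30.7
eef_pos: [538.1, 260.0, 222.9]
eef_rot: [-0.001, 0.763, 0.647, -0.002]
contact_force: [0.5, -0.6, -2.4]
grip_width: 7.0
grasp_force: 25.0
```

arm_command(
  deltas=[-1, 0.6, -0.2, 0, 0, -1, 0.2, 0, 0, 0, -1, 0, 0, 0, 0, -1, 0, 0, 0, 0, -1, 0, 0, 0, 0],
)

```text
clock: 31.12
eef_pos: [538.6, 278.2, 224.4]
eef_rot: [-0.0, 0.763, 0.647, -0.001]
contact_force: [0.0, -0.8, -2.8]
grip_width: 6.7
grasp_force: 25.0
```

```bash
python3 - <<'E'
from h import *
ci=wrist_ci(); im=optics.snapshot("wrist"); cv2.imwrite("pics/w6.png",im[:,:,::-1]); np.savez("w6.npz",**ci)
s=manip.sense();print(s['eef_pos'],s['eef_rot'],s['clock'],s['contact_force'],s['grip_width'])
E
```

```text
[538.75890865 278.09861129 224.64239626] [ 1.80505121e-05  7.63028423e-01  6.46364767e-01 -4.61558470e-04] 31.1667 [ 0.01206123  0.07362385 -2.83121125] 7.302948560764419
```

View pics/w6.png

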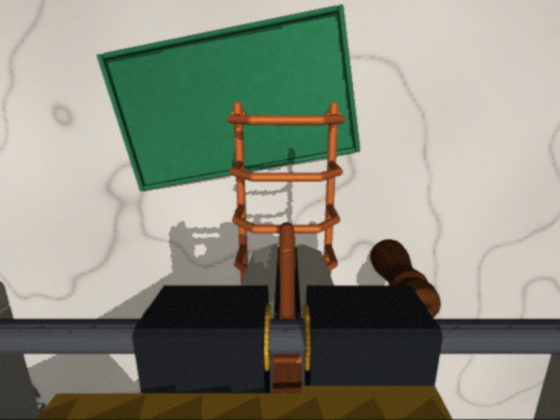

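```bash
python3 - <<'E'
from h import *
ci=dict(np.load("w6.npz"))
q=ray(ci,[(98,56),(343,7),(359,150),(142,189)],16)[:,:2].astype(np.float32)
print(q.round(1),q.mean(0),cv2.minAreaRect(q)); print(np.degrees(np.arctan2(*(q[1]-q[0])[::-1])),np.degrees(np.arctan2(*(q[2]-q[3])[::-1])))
E
```

```text
[[365.5 440.1]
 [622.3 442.8]
 [623.5 298.5]
 [369.5 295.1]] [495.1978 369.1147] ((494.6543884277344, 368.91461181640625), (256.82708740234375, 145.0642852783203), 0.5956527590751648)
0.5956527 0.77113026
```

arm_command(
  deltas=[-1, 0, 0, 0, 0.5, -1, 0, 0, 0, 1, -1, 0, 0, 0, 1, -1, 0, 0, 0, 1, -1, 0, 0, 0, 1, -1, 0, 0, 0, 1, -1, 0, 0, 0, 1, -1, 0, 0, 0, 1, -1, 0, 0, 0, 1, -1, 0, 0, 0, 1, -1, 0, 0, 0, 1, -1, 0, 0, 0, 1],
)

```text
clock: 32.17
eef_pos: [539.0, 278.1, 225.1]
eef_rot: [0.0, 0.992, 0.125, 0.0]
contact_force: [-0.1, -0.0, -3.3]
grip_width: 7.0
grasp_force: 25.0
```

arm_command(
  deltas=[-1, 0, 0, 0, 1, -1, 0, 0, 0, 0.9, -1, 0, 0, 0, 0.54, -1, 0, 0, 0, 0, -1, 0, 0, 0, 0],
)

```text
clock: 32.58
eef_pos: [539.0, 278.4, 225.2]
eef_rot: [0.0, 1.0, 0.007, 0.0]
contact_force: [-0.3, -0.0, -2.7]
grip_width: 7.4
grasp_force: 25.0
```

```bash
python3 - <<'E'
from h import *
ci=optics.camera_info("scene")
q=ray(ci,[(333.6,110.4),(407.4,149),(300.6,131.6)],16)[:,:2]
print(q.round(1),(q[1]+q[2])/2)
s=manip.sense();print(s['eef_pos'],s['eef_rot'],2*np.arctan2(s['eef_rot'][2],s['eef_rot'][1]))
print(s['q'][5])
E
```

```text
[[371.  434.7]
 [623.3 440.3]
 [377.9 293.1]] [500.57338467 366.71656655]
[538.95852682 278.37504404 225.16100794] [4.60960629e-05 9.99977004e-01 6.78142331e-03 3.44203121e-05] 0.013562950607749424
1.9495665895308145
```

arm_command(
  deltas=[-1, -0.2, -0.5, 0, 0, -1, -0.35, -0.7, 0, 0, -1, -0.35, -0.75, 0, 0, -1, -0.35, -0.75, 0, 0, -1, -0.25, -0.6, 0, 0, -1, -0.12, -0.3, 0, 0, -1, 0, 0, 0, 0, -1, 0, 0, 0, 0],
)

```text
clock: 33.25
eef_pos: [496.9, 368.8, 225.0]
eef_rot: [0.0, 1.0, 0.007, 0.0]
contact_force: [-0.4, -1.0, -2.9]
grip_width: 6.8
grasp_force: 25.0
```

```bash
python3 - <<'E'
from h import *
ci=wrist_ci(); im=optics.snapshot("wrist"); cv2.imwrite("pics/w7.png",im[:,:,::-1]); np.savez("w7.npz",**ci)
s=manip.sense();print(s['eef_pos'],s['eef_rot'],s['clock'],s['contact_force'],s['grip_width'])
E
```

```text
[497.2070663  368.26740384 225.06630312] [2.59203394e-04 9.99977673e-01 6.67709801e-03 5.22410003e-05] 33.3 [-0.22347754  0.16948321 -2.30282056] 7.003928562511637
```

View pics/w7.png

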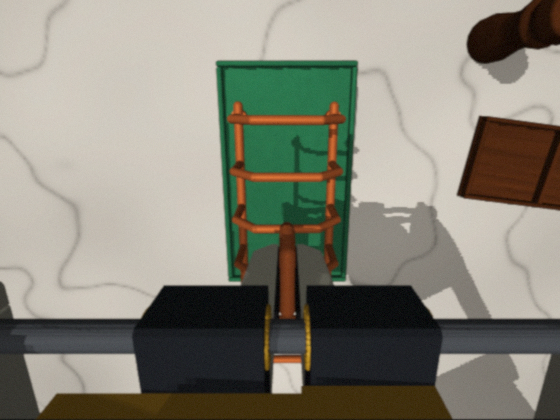

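```bash
python3 - <<'E'
from h import *
ci=dict(np.load("w7.npz"))
q=ray(ci,[(218,62),(357,62),(345,281),(229,281)],16)[:,:2]
print(q.round(1),q.mean(0),q[:2].mean(0)-[129.5,0])
print(ray(ci,[(232,119),(343,119)],160)[:,:2])
E
```

```text
[[621.  442.9]
 [623.  297.4]
 [366.  293.4]
 [364.  440.9]] [493.46900052 368.64507102] [492.46031564 370.14199634]
[[568.71906041 407.18164814]
 [569.74217544 332.09508625]]
```

arm_command(
  deltas=[-1, -0.06, 0, 0.4, 0, -1, 0, 0, 0.8, 0, -1, 0, 0, 0.8, 0, -1, 0, 0, 0.8, 0, -1, 0, 0, 0.8, 0, -1, 0, 0, 0.8, 0, -1, 0, 0, 0.7, 0, -1, 0, 0, 0.5, 0, -1, 0, 0, 0.3, 0, -1, 0, 0, 0.1, 0, -1, 0, 0, 0, 0, -1, 0, 0, 0, 0],
)

```text
clock: 34.3
eef_pos: [496.2, 368.9, 76.2]
eef_rot: [-0.0, 1.0, 0.006, 0.001]
contact_force: [0.2, 0.2, -3.9]
grip_width: 6.8
grasp_force: 25.0
```

arm_command(
  deltas=[-1, 0, 0, 0.06, 0, -1, 0, 0, 0, 0],
)

```text
clock: 34.47
eef_pos: [496.2, 369.1, 74.7]
eef_rot: [-0.0, 1.0, 0.006, 0.001]
contact_force: [-0.5, -0.5, -3.2]
grip_width: 7.2
grasp_force: 25.0
```

arm_command(
  deltas=[-1, 0, 0, 0.06, 0, -1, 0, 0, 0, 0],
)

```text
clock: 34.63
eef_pos: [495.7, 368.8, 72.4]
eef_rot: [-0.0, 1.0, 0.006, 0.0]
contact_force: [-0.5, -0.1, -3.0]
grip_width: 7.4
grasp_force: 25.0
```

arm_command(
  deltas=[-1, 0, 0, 0.04, 0, -1, 0, 0, 0, 0],
)

```text
clock: 34.8
eef_pos: [495.7, 368.9, 71.4]
eef_rot: [-0.0, 1.0, 0.006, 0.0]
contact_force: [-0.2, 1.0, -2.9]
grip_width: 7.1
grasp_force: 25.0
```

arm_command(
  deltas=[-1, 0, 0, 0.03, 0, -1, 0, 0, 0, 0],
)

```text
clock: 34.97
eef_pos: [495.7, 369.3, 71.1]
eef_rot: [-0.001, 1.0, 0.006, 0.0]
contact_force: [-3.0, 1.8, 2.6]
grip_width: 7.4
grasp_force: 25.0
```

arm_command(
  deltas=[0, 0, 0, 0, 0, 0, 0, 0, 0, 0, 0, 0, 0, 0, 0, 0, 0, 0, 0, 0, 0, 0, 0, -0.3, 0, 0, 0, 0, -0.6, 0, 0, 0, 0, -0.8, 0, 0, 0, 0, -0.9, 0, 0, 0, 0, -0.9, 0, 0, 0, 0, -0.8, 0, 0, 0, 0, -0.5, 0, 0, 0, 0, 0, 0],
)

```text
clock: 35.97
eef_pos: [497.3, 369.7, 194.8]
eef_rot: [-0.002, 1.0, 0.006, 0.003]
contact_force: [-0.3, 0.1, 0.8]
grip_width: 46.2
grasp_force: 0.0
```

arm_command(
  deltas=[1, 0, 0, 0, -1, 1, 0, 0, 0, -1, 1, 0, 0, 0, -1, 1, 0, 0, 0, -1, 1, 0, 0, 0, -1, 1, 0, 0, 0, -1, 1, 0, 0, 0, -1, 1, 0, 0, 0, -1, 1, 0, 0, 0, -1, 1, 0, 0, 0, -1, 1, 0, 0, 0, -1, 1, 0, 0, 0, -1],
)

```text
clock: 36.97
eef_pos: [494.9, 368.2, 188.6]
eef_rot: [-0.0, 0.82, 0.572, -0.001]
contact_force: [-0.3, -0.0, -0.3]
grip_width: 92.9
grasp_force: 0.0
```

arm_command(
  deltas=[0.72, 0, 0, 0, -1, 0.72, 0, 0, 0, -0.9, 0.72, 0, 0, 0, -0.46, 0.72, 0, 0, 0, 0, 0.72, 0, 0, 0, 0],
)

```text
clock: 37.38
eef_pos: [495.0, 368.3, 189.0]
eef_rot: [-0.0, 0.749, 0.662, -0.001]
contact_force: [-0.0, -0.4, -0.4]
grip_width: 80.2
grasp_force: 0.0
```

```bash
python3 - <<'E'
from h import *
a=optics.snapshot("scene")[:,:,::-1];b=optics.snapshot("wrist")[:,:,::-1]
cv2.imwrite("pics/scene8.png",a)
cv2.imwrite("pics/both8.png",cv2.resize(np.hstack([a,b]),(800,300),interpolation=cv2.INTER_AREA))
s=manip.sense();print(s['eef_pos'],s['eef_rot'],s['clock'])
E
```

```text
[495.23989211 368.41946469 189.6040846 ] [-9.36431874e-05  7.49508095e-01  6.61994941e-01 -5.52004647e-04] 37.4833
```

View pics/both8.png

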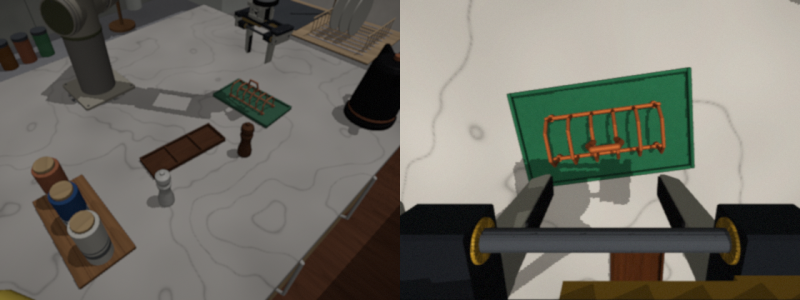

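arm_command(
  deltas=[0.72, -0.5, 0.03, 0, 0, 0.72, -0.7, 0.03, 0, 0, 0.72, -0.96, 0.03, 0, 0, 0.72, -0.96, 0.03, 0, 0, 0.72, -0.96, 0.03, 0, 0, 0.72, -0.96, 0.03, 0, 0, 0.72, -0.96, 0.03, 0, 0, 0.72, -0.96, 0.03, 0, 0, 0.72, -0.96, 0.03, 0, 0, 0.72, -0.96, 0.03, 0, 0, 0.72, -0.96, 0.03, 0, 0, 0.72, -0.96, 0.03, 0, 0],
)

```text
clock: 38.48
eef_pos: [471.0, 97.8, 190.3]
eef_rot: [0.0, 0.749, 0.662, 0.0]
contact_force: [0.8, 0.0, 0.9]
grip_width: 79.7
grasp_force: 0.0
```

arm_command(
  deltas=[0.72, -0.96, 0.03, 0, 0, 0.72, -0.96, 0.03, 0, 0, 0.72, -0.96, 0.03, 0, 0, 0.72, -0.96, 0.03, 0, 0, 0.72, -0.96, 0.03, 0, 0, 0.72, -0.96, 0.03, 0, 0, 0.72, -0.96, 0.03, 0, 0, 0.72, -0.96, 0.03, 0, 0, 0.72, -0.96, 0.03, 0, 0, 0.72, -0.96, 0.03, 0, 0, 0.72, -0.96, 0.03, 0, 0, 0.72, -0.96, 0.03, 0, 0],
)

```text
clock: 39.48
eef_pos: [444.5, -188.9, 190.4]
eef_rot: [0.0, 0.749, 0.662, -0.0]
contact_force: [0.8, -1.8, 0.0]
grip_width: 79.8
grasp_force: 0.0
```

arm_command(
  deltas=[0.72, -0.96, 0.03, 0, 0, 0.72, -0.96, 0.03, 0, 0, 0.72, -0.96, 0.03, 0, 0, 0.72, -0.96, 0.03, 0, 0, 0.72, -0.96, 0.03, 0, 0, 0.72, -0.96, 0.03, 0, 0, 0.72, -0.4, 0.03, 0, 0, 0.72, -0.2, 0.03, 0, 0, 0.72, 0, 0, 0, 0, 0.72, 0, 0, 0, 0],
)

```text
clock: 40.32
eef_pos: [432.0, -345.2, 190.3]
eef_rot: [-0.0, 0.749, 0.663, 0.0]
contact_force: [0.5, 0.5, 0.2]
grip_width: 80.1
grasp_force: 0.0
```

```bash
python3 - <<'E'
from h import *
s=manip.sense();print(s['eef_pos'],s['eef_rot'],s['clock'])
E
```

```text
[ 432.00014974 -345.22952716  190.26370687] [-2.81968801e-04  7.48990273e-01  6.62580910e-01  1.70629718e-04] 40.3167
```

arm_command(
  deltas=[0.72, 0, 0, 0.4, 0, 0.72, 0, 0, 0.8, 0, 0.72, 0, 0, 0.9, 0, 0.72, 0, 0, 0.8, 0, 0.72, 0, 0, 0.5, 0, 0.72, 0, 0, 0.3, 0, 0.72, 0, 0, 0, 0, 0, 0, 0, 0, 0, -1, 0, 0, 0, 0, -1, 0, 0, 0, 0, -1, 0, 0, 0, 0, -1, 0, 0, 0, 0],
  newtons=30,
)

```text
clock: 41.32
eef_pos: [432.7, -346.7, 99.3]
eef_rot: [0.001, 0.749, 0.663, 0.0]
contact_force: [-1.1, 1.1, 6.5]
grip_width: 66.2
grasp_force: 29.9
```

arm_command(
  deltas=[-1, 0, 0, 0, 0, -1, 0, 0, 0, 0],
)

```text
clock: 41.48
eef_pos: [432.7, -346.7, 99.3]
eef_rot: [0.001, 0.749, 0.663, 0.0]
contact_force: [-2.5, 1.3, 6.2]
grip_width: 66.0
grasp_force: 29.9
```

arm_command(
  deltas=[-1, 0, 0, -0.3, 0, -1, 0, 0, -0.7, 0, -1, 0, 0, -0.7, 0, -1, 0.24, 0.01, -0.3, 0, -1, 0.6, 0.06, 0, 0, -1, 0.842, 0.064, 0, 0, -1, 0.842, 0.064, 0, 0, -1, 0.842, 0.064, 0, 0, -1, 0.842, 0.064, 0, 0, -1, 0.842, 0.064, 0, 0, -1, 0.842, 0.064, 0, 0, -1, 0.842, 0.064, 0, 0],
)

```text
clock: 42.48
eef_pos: [464.7, -177.7, 146.4]
eef_rot: [-0.001, 0.749, 0.663, -0.0]
contact_force: [0.3, 0.3, -4.2]
grip_width: 65.9
grasp_force: 29.9
```

arm_command(
  deltas=[-1, 0.842, 0.064, 0, 0, -1, 0.842, 0.064, 0, 0, -1, 0.842, 0.064, 0, 0, -1, 0.842, 0.064, 0, 0, -1, 0.842, 0.064, 0, 0, -1, 0.842, 0.064, 0, 0, -1, 0.842, 0.064, 0, 0, -1, 0.842, 0.064, 0, 0, -1, 0.842, 0.064, 0, 0, -1, 0.842, 0.064, 0, 0, -1, 0.842, 0.064, 0, 0, -1, 0.842, 0.064, 0, 0],
)

```text
clock: 43.48
eef_pos: [513.7, 70.2, 146.4]
eef_rot: [-0.001, 0.749, 0.663, -0.001]
contact_force: [1.0, 0.1, -3.1]
grip_width: 65.7
grasp_force: 29.9
```

arm_command(
  deltas=[-1, 0.842, 0.064, 0, 0, -1, 0.6, 0.06, 0, 0, -1, 0.24, 0.01, 0, 0, -1, 0, 0, 0, 0, -1, 0, 0, 0, 0],
)

```text
clock: 43.9
eef_pos: [522.7, 109.5, 147.0]
eef_rot: [-0.0, 0.749, 0.663, -0.001]
contact_force: [0.0, -0.2, -4.8]
grip_width: 65.9
grasp_force: 29.9
```

arm_command(
  deltas=[-1, 0, 0, 0.4, 0, -1, 0, 0, 0.5, 0, -1, 0, 0, 0.5, 0, -1, 0, 0, 0.4, 0, -1, 0, 0, 0.2, 0, -1, 0, 0, 0.12, 0, -1, 0, 0, 0.06, 0, -1, 0, 0, 0.04, 0, -1, 0, 0, 0, 0],
)

```text
clock: 44.65
eef_pos: [524.0, 109.3, 92.7]
eef_rot: [0.0, 0.749, 0.663, 0.0]
contact_force: [-0.6, 0.8, -3.9]
grip_width: 65.8
grasp_force: 29.9
```

arm_command(
  deltas=[-1, 0, 0, 0.03, 0, -1, 0, 0, 0, 0],
)

```text
clock: 44.82
eef_pos: [524.0, 109.4, 92.1]
eef_rot: [0.0, 0.749, 0.663, 0.0]
contact_force: [-0.7, -0.6, -3.8]
grip_width: 65.9
grasp_force: 29.9
```

arm_command(
  deltas=[-1, 0, 0, 0.03, 0, -1, 0, 0, 0, 0],
)

```text
clock: 44.98
eef_pos: [523.8, 109.4, 91.1]
eef_rot: [0.0, 0.749, 0.663, 0.0]
contact_force: [0.1, -0.3, -4.6]
grip_width: 65.9
grasp_force: 29.9
```

arm_command(
  deltas=[-1, 0, 0, 0.05, 0, -1, 0, 0, 0, 0],
)

```text
clock: 45.15
eef_pos: [523.6, 109.3, 89.5]
eef_rot: [-0.0, 0.749, 0.663, -0.0]
contact_force: [0.4, -0.4, -3.2]
grip_width: 66.3
grasp_force: 29.9
```

arm_command(
  deltas=[-1, 0, 0, 0.03, 0, -1, 0, 0, 0, 0],
)

```text
clock: 45.32
eef_pos: [523.6, 109.4, 89.4]
eef_rot: [-0.0, 0.749, 0.663, 0.0]
contact_force: [-3.5, 1.1, 2.0]
grip_width: 66.0
grasp_force: 29.9
```

arm_command(
  deltas=[-1, 0, 0, 0.03, 0, -1, 0, 0, 0, 0],
)

```text
clock: 45.48
eef_pos: [523.7, 109.5, 89.3]
eef_rot: [-0.0, 0.749, 0.663, 0.0]
contact_force: [-7.1, 0.3, 9.0]
grip_width: 65.8
grasp_force: 30.0
```

arm_command(
  deltas=[0.72, 0, 0, 0, 0, 0.72, 0, 0, 0, 0, 0.72, 0, 0, 0, 0, 0.72, 0, 0, 0, 0, 0.72, 0, 0, -0.4, 0, 0.72, 0, 0, -0.9, 0, 0.72, 0, 0, -1, 0, 0.72, 0, 0, -1, 0, 0.72, 0, 0, -0.3, 0, 0.72, 0, 0, 0, 0],
)

```text
clock: 46.32
eef_pos: [525.8, 109.5, 181.8]
eef_rot: [0.002, 0.749, 0.663, 0.002]
contact_force: [-0.3, -0.2, 0.3]
grip_width: 80.1
grasp_force: 0.0
```

arm_command(
  deltas=[0.72, -0.5, 0.11, 0, 0, 0.72, -0.84, 0.114, 0, 0, 0.72, -0.84, 0.114, 0, 0, 0.72, -0.84, 0.114, 0, 0, 0.72, -0.84, 0.114, 0, 0, 0.72, -0.84, 0.114, 0, 0, 0.72, -0.84, 0.114, 0, 0, 0.72, -0.84, 0.114, 0, 0, 0.72, -0.84, 0.114, 0, 0, 0.72, -0.84, 0.114, 0, 0, 0.72, -0.84, 0.114, 0, 0, 0.72, -0.84, 0.114, 0, 0],
)

```text
clock: 47.32
eef_pos: [526.2, -138.1, 175.6]
eef_rot: [-0.002, 0.749, 0.663, -0.001]
contact_force: [0.2, 0.1, -0.1]
grip_width: 79.8
grasp_force: 0.0
```

arm_command(
  deltas=[0.72, -0.84, 0.114, 0, 0, 0.72, -0.84, 0.114, 0, 0, 0.72, -0.84, 0.114, 0, 0, 0.72, -0.84, 0.114, 0, 0, 0.72, -0.84, 0.114, 0, 0, 0.72, -0.84, 0.114, 0, 0, 0.72, -0.84, 0.114, 0, 0, 0.72, -0.84, 0.114, 0, 0, 0.72, -0.84, 0.114, 0, 0, 0.72, -0.5, 0.11, 0, 0, 0.72, -0.28, 0.11, 0, 0, 0.72, 0, 0, 0, 0],
)

```text
clock: 48.32
eef_pos: [532.6, -348.4, 176.6]
eef_rot: [-0.001, 0.749, 0.662, -0.0]
contact_force: [0.4, 0.3, 0.9]
grip_width: 80.0
grasp_force: 0.0
```

arm_command(
  deltas=[0.72, 0, 0, 0, 0],
)

```text
clock: 48.4
eef_pos: [533.1, -346.8, 177.2]
eef_rot: [-0.001, 0.749, 0.663, 0.0]
contact_force: [-0.7, 0.2, 0.5]
grip_width: 80.0
grasp_force: 0.0
```

arm_command(
  deltas=[0.72, 0, 0, 0.4, 0, 0.72, 0, 0, 0.8, 0, 0.72, 0, 0, 0.8, 0, 0.72, 0, 0, 0.6, 0, 0.72, 0, 0, 0.34, 0, 0.72, 0, 0, 0.2, 0, 0.72, 0, 0, 0, 0, 0, 0, 0, 0, 0, -1, 0, 0, 0, 0, -1, 0, 0, 0, 0, -1, 0, 0, 0, 0, -1, 0, 0, 0, 0],
)

```text
clock: 49.4
eef_pos: [534.0, -347.8, 101.0]
eef_rot: [0.001, 0.749, 0.663, 0.0]
contact_force: [-1.8, 1.2, 5.0]
grip_width: 65.8
grasp_force: 30.0
```

arm_command(
  deltas=[-1, 0, 0, 0, 0, -1, 0, 0, 0, 0],
)

```text
clock: 49.57
eef_pos: [534.0, -347.9, 101.0]
eef_rot: [0.001, 0.749, 0.663, 0.0]
contact_force: [-1.7, 0.1, 5.8]
grip_width: 65.8
grasp_force: 30.0
```

arm_command(
  deltas=[-1, 0, 0, -0.3, 0, -1, 0, 0, -0.7, 0, -1, 0, 0, -0.7, 0, -1, 0.3, -0.136, -0.3, 0, -1, 0.6, -0.136, 0, 0, -1, 0.81, -0.136, 0, 0, -1, 0.81, -0.136, 0, 0, -1, 0.81, -0.136, 0, 0, -1, 0.81, -0.136, 0, 0, -1, 0.81, -0.136, 0, 0, -1, 0.81, -0.136, 0, 0, -1, 0.81, -0.136, 0, 0],
)

```text
clock: 50.57
eef_pos: [522.1, -178.8, 148.9]
eef_rot: [-0.001, 0.749, 0.663, -0.0]
contact_force: [0.4, 0.3, -3.5]
grip_width: 65.7
grasp_force: 29.9
```

arm_command(
  deltas=[-1, 0.81, -0.136, 0, 0, -1, 0.81, -0.136, 0, 0, -1, 0.81, -0.136, 0, 0, -1, 0.81, -0.136, 0, 0, -1, 0.81, -0.136, 0, 0, -1, 0.81, -0.136, 0, 0, -1, 0.81, -0.136, 0, 0, -1, 0.81, -0.136, 0, 0, -1, 0.81, -0.136, 0, 0, -1, 0.46, -0.136, 0, 0, -1, 0.2, -0.136, 0, 0, -1, 0, 0, 0, 0],
)

```text
clock: 51.57
eef_pos: [509.2, 22.2, 149.2]
eef_rot: [-0.0, 0.748, 0.663, -0.0]
contact_force: [-0.5, -1.4, -3.6]
grip_width: 65.8
grasp_force: 29.9
```

arm_command(
  deltas=[-1, 0, 0, 0, 0],
)

```text
clock: 51.65
eef_pos: [509.8, 20.9, 149.5]
eef_rot: [0.0, 0.749, 0.663, -0.0]
contact_force: [0.2, -0.8, -4.0]
grip_width: 65.7
grasp_force: 29.9
```

arm_command(
  deltas=[-1, 0, 0, 0.4, 0, -1, 0, 0, 0.5, 0, -1, 0, 0, 0.5, 0, -1, 0, 0, 0.4, 0, -1, 0, 0, 0.24, 0, -1, 0, 0, 0.12, 0, -1, 0, 0, 0.08, 0, -1, 0, 0, 0.06, 0, -1, 0, 0, 0, 0],
)

```text
clock: 52.4
eef_pos: [510.3, 21.3, 92.3]
eef_rot: [0.0, 0.749, 0.663, 0.0]
contact_force: [-0.1, -0.1, -4.1]
grip_width: 66.1
grasp_force: 29.9
```

arm_command(
  deltas=[-1, 0, 0, 0.04, 0, -1, 0, 0, 0, 0],
)

```text
clock: 52.57
eef_pos: [510.5, 21.3, 91.5]
eef_rot: [0.0, 0.749, 0.663, 0.0]
contact_force: [1.4, 0.1, -3.5]
grip_width: 65.8
grasp_force: 29.9
```

arm_command(
  deltas=[-1, 0, 0, 0.03, 0, -1, 0, 0, 0, 0],
)

```text
clock: 52.73
eef_pos: [510.5, 21.3, 91.0]
eef_rot: [0.0, 0.749, 0.663, 0.0]
contact_force: [0.4, 0.4, -0.1]
grip_width: 65.9
grasp_force: 29.9
```

arm_command(
  deltas=[-1, 0, 0, 0.04, 0, -1, 0, 0, 0, 0],
)

```text
clock: 52.9
eef_pos: [510.6, 21.4, 91.0]
eef_rot: [0.0, 0.749, 0.663, 0.0]
contact_force: [-5.5, 0.7, 8.7]
grip_width: 66.1
grasp_force: 30.0
```

arm_command(
  deltas=[0.72, 0, 0, 0, 0, 0.72, 0, 0, 0, 0, 0.72, 0, 0, 0, 0, 0.72, 0, 0, 0, 0, 0.72, 0, 0, -0.4, 0, 0.72, 0, 0, -0.9, 0, 0.72, 0, 0, -1, 0, 0.72, 0, 0, -1, 0, 0.72, 0, 0, -0.3, 0, 0.72, 0, 0, 0, 0],
)

```text
clock: 53.73
eef_pos: [512.1, 21.2, 182.9]
eef_rot: [0.002, 0.749, 0.663, 0.002]
contact_force: [-0.1, -0.4, 0.1]
grip_width: 80.0
grasp_force: 0.0
```

arm_command(
  deltas=[0.72, -0.3, 0.15, 0, 0, 0.72, -0.8, 0.385, 0, 0, 0.72, -0.8, 0.385, 0, 0, 0.72, -0.8, 0.385, 0, 0, 0.72, -0.8, 0.385, 0, 0, 0.72, -0.8, 0.385, 0, 0, 0.72, -0.8, 0.385, 0, 0, 0.72, -0.8, 0.385, 0, 0, 0.72, -0.8, 0.385, 0, 0, 0.72, -0.8, 0.385, 0, 0, 0.72, -0.8, 0.385, 0, 0, 0.72, -0.8, 0.385, 0, 0],
)

```text
clock: 54.73
eef_pos: [590.2, -219.1, 176.5]
eef_rot: [-0.002, 0.749, 0.663, -0.001]
contact_force: [-0.1, -0.2, -0.1]
grip_width: 79.8
grasp_force: 0.0
```

arm_command(
  deltas=[0.72, -0.8, 0.385, 0, 0, 0.72, -0.8, 0.385, 0, 0, 0.72, -0.8, 0.385, 0, 0, 0.72, -0.8, 0.385, 0, 0, 0.72, -0.8, 0.385, 0, 0, 0.72, -0.8, 0.385, 0, 0, 0.72, -0.24, 0.15, 0, 0, 0.72, 0, 0, 0, 0, 0.72, 0, 0, 0, 0],
)

```text
clock: 55.48
eef_pos: [636.1, -350.0, 177.3]
eef_rot: [-0.002, 0.749, 0.662, -0.0]
contact_force: [0.2, 0.4, -0.3]
grip_width: 79.8
grasp_force: 0.0
```

arm_command(
  deltas=[0.72, 0, 0, 0, 0],
)

```text
clock: 55.57
eef_pos: [636.5, -349.2, 178.4]
eef_rot: [-0.001, 0.749, 0.663, -0.0]
contact_force: [-0.1, 1.2, 0.5]
grip_width: 80.1
grasp_force: 0.0
```

arm_command(
  deltas=[0.72, 0, 0, 0.4, 0, 0.72, 0, 0, 0.8, 0, 0.72, 0, 0, 0.8, 0, 0.72, 0, 0, 0.6, 0, 0.72, 0, 0, 0.34, 0, 0.72, 0, 0, 0.2, 0, 0.72, 0, 0, 0, 0, 0, 0, 0, 0, 0, -1, 0, 0, 0, 0, -1, 0, 0, 0, 0, -1, 0, 0, 0, 0, -1, 0, 0, 0, 0],
)

```text
clock: 56.57
eef_pos: [637.6, -350.9, 102.5]
eef_rot: [0.001, 0.749, 0.663, 0.0]
contact_force: [-1.0, 0.1, 5.8]
grip_width: 65.6
grasp_force: 29.9
```

arm_command(
  deltas=[-1, 0, 0, 0, 0, -1, 0, 0, 0, 0],
)

```text
clock: 56.73
eef_pos: [637.6, -350.9, 102.5]
eef_rot: [0.001, 0.749, 0.663, 0.0]
contact_force: [-1.7, 0.4, 6.1]
grip_width: 65.9
grasp_force: 29.9
```

arm_command(
  deltas=[-1, 0, 0, -0.3, 0, -1, 0, 0, -0.7, 0, -1, 0, 0, -0.7, 0, -1, 0.4, -0.2, -0.3, 0, -1, 0.66, -0.43, 0, 0, -1, 0.66, -0.43, 0, 0, -1, 0.66, -0.43, 0, 0, -1, 0.66, -0.43, 0, 0, -1, 0.66, -0.43, 0, 0, -1, 0.66, -0.43, 0, 0, -1, 0.66, -0.43, 0, 0, -1, 0.66, -0.43, 0, 0],
)

```text
clock: 57.73
eef_pos: [562.8, -197.2, 150.2]
eef_rot: [-0.001, 0.749, 0.663, -0.0]
contact_force: [-0.2, 0.2, -2.6]
grip_width: 66.1
grasp_force: 29.9
```

arm_command(
  deltas=[-1, 0.66, -0.43, 0, 0, -1, 0.66, -0.43, 0, 0, -1, 0.66, -0.43, 0, 0, -1, 0.66, -0.43, 0, 0, -1, 0.66, -0.43, 0, 0, -1, 0.66, -0.43, 0, 0, -1, 0.66, -0.43, 0, 0, -1, 0.31, -0.2, 0, 0, -1, 0, 0, 0, 0, -1, 0, 0, 0, 0],
)

```text
clock: 58.57
eef_pos: [499.2, -66.3, 150.9]
eef_rot: [0.0, 0.749, 0.663, -0.0]
contact_force: [-0.5, -0.4, -4.2]
grip_width: 65.7
grasp_force: 29.9
```

arm_command(
  deltas=[-1, 0, 0, 0, 0],
)

```text
clock: 58.65
eef_pos: [499.6, -67.0, 151.0]
eef_rot: [0.0, 0.749, 0.663, -0.0]
contact_force: [-0.3, -0.6, -3.4]
grip_width: 65.7
grasp_force: 29.9
```

Seat expected at TCP ≈ 92.5.

arm_command(
  deltas=[-1, 0, 0, 0.4, 0, -1, 0, 0, 0.5, 0, -1, 0, 0, 0.5, 0, -1, 0, 0, 0.4, 0, -1, 0, 0, 0.24, 0, -1, 0, 0, 0.12, 0, -1, 0, 0, 0.08, 0, -1, 0, 0, 0.06, 0, -1, 0, 0, 0, 0],
)

```text
clock: 59.4
eef_pos: [499.5, -66.3, 93.6]
eef_rot: [0.0, 0.749, 0.663, 0.0]
contact_force: [0.2, 0.4, -4.3]
grip_width: 65.4
grasp_force: 29.9
```

arm_command(
  deltas=[-1, 0, 0, 0.04, 0, -1, 0, 0, 0, 0],
)

```text
clock: 59.57
eef_pos: [499.6, -66.3, 92.8]
eef_rot: [0.0, 0.749, 0.663, 0.0]
contact_force: [0.0, 0.5, -4.0]
grip_width: 65.7
grasp_force: 29.9
```

arm_command(
  deltas=[-1, 0, 0, 0.03, 0, -1, 0, 0, 0, 0],
)

```text
clock: 59.73
eef_pos: [499.7, -66.3, 92.5]
eef_rot: [0.0, 0.749, 0.663, 0.0]
contact_force: [-2.5, 1.1, 1.7]
grip_width: 65.7
grasp_force: 29.9
```

arm_command(
  deltas=[-1, 0, 0, 0.02, 0, -1, 0, 0, 0, 0, 0.72, 0, 0, 0, 0, 0.72, 0, 0, 0, 0, 0.72, 0, 0, 0, 0, 0.72, 0, 0, 0, 0, 0.72, 0, 0, -0.4, 0, 0.72, 0, 0, -0.9, 0, 0.72, 0, 0, -1, 0, 0.72, 0, 0, -1, 0, 0.72, 0, 0, -1, 0, 0.72, 0, 0, -1, 0],
)

```text
clock: 60.73
eef_pos: [499.2, -66.3, 225.7]
eef_rot: [0.0, 0.749, 0.663, 0.0]
contact_force: [-0.4, -0.1, -0.3]
grip_width: 79.9
grasp_force: 0.0
```

arm_command(
  deltas=[0.72, -0.8, 0, -1, 0, 0.72, -0.9, 0, -1, 0, 0.72, -0.9, 0, -1, 0, 0.72, -0.8, 0, 0, 0, 0.72, -0.8, 0, 0, 0, 0.72, -0.5, 0, 0, 0, 0.72, 0, 0, 0, 0, 0.72, 0, 0, 0, 0],
)

```text
clock: 61.4
eef_pos: [484.7, -183.0, 298.5]
eef_rot: [-0.0, 0.749, 0.662, 0.0]
contact_force: [-0.1, -0.9, -0.4]
grip_width: 80.0
grasp_force: 0.0
```

```bash
python3 - <<'E'
from h import *
a=optics.snapshot("scene")[:,:,::-1];b=optics.snapshot("wrist")[:,:,::-1]
cv2.imwrite("pics/both9.png",cv2.resize(np.hstack([a,b]),(800,300),interpolation=cv2.INTER_AREA))
s=manip.sense();print(s['eef_pos'],s['clock'],s['contact_force'])
E
```

```text
[ 484.89949422 -182.05246826  298.37795146] 61.5 [-0.98258534  0.81734419 -0.09911193]
```

View pics/both9.png

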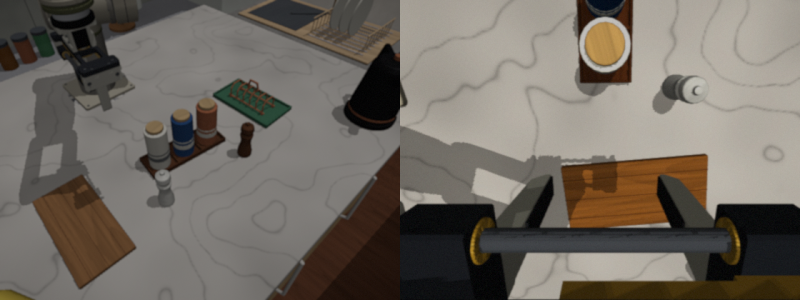

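All three canisters are upright in their own compartments, the rack is in the tray and the mills haven't moved.

```bash
python3 -c "
from station import manip
print(manip.finish_job())"
```

```text
the job is handed in; nothing more can be done
None
```

The job is handed in at about 61 s of the 144 s allowed: all three canisters went to the chopping board, the toast rack stands lengthways in the middle of the green tray, and the canisters are back upright in the compartments they came from, with the mills untouched; the hand-in returned no verdict.

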